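# Travel test of a spare belt tensioner

## Task

Test the spare belt tensioner: slide the yellow pointer gently back down the scale until it rests against the tensioner arm, then push the arm by its blue block through its whole travel until you feel it firmly on its hidden rubber stop (never over 25 N on arm or pointer), and ease it back to rest without letting it snap. Only the arm may carry the pointer up the scale. Read where the pointer was left and push the white verdict slider all the way to its green end if the pointer stands in the green part of the scale, or to its red end if it stands in the red; do not disturb the other things.

Things in the scene. Friction and masses are not known exactly. Their poses are not given: they have to be found in the camera images.
- test_plate: Grey steel plate 300 x 280 x 12 mm fixed flat on the bench, with the tensioner and a curved red and green scale on it. Origin at the centre of its underside, x and y along its edges, z up; the tensioner's pivot stands at x = -95 mm, y = 0 of it.
- tensioner_cover: Fixed round aluminium housing of the tensioner, 90 mm across, 42 mm high, on the plate. Origin on the vertical pivot axis at the plate's top (12 mm over the bench), z up; x points along the arm's centre line at rest. A rubber stop hidden inside ends the arm's travel somewhere from 0.38 to 0.72 rad, different each time; it yields about 0.4 mm per N at the blue block.
- tensioner_arm (a joint): Angle (rad) of the sprung arm about the cover's axis: 0 at rest, growing counterclockwise seen from above as it is pushed. At the blue block spring and pointer together take about 4 N at first, 7 N at 0.38 rad, 10 N at 0.72 rad; more is the stop. Firm on the stop: 4 N or more beyond the spring for 0.5 s, so 15 N in all is right anywhere; over 25 N is forcing, return over 2.5 rad/s a snap.
- push_face (a point): Centre of the clockwise side face of the blue block, the face to push: 153 mm from the axis, 9 mm clockwise of the arm's centre line, 23 mm above the plate. The block at the arm's end is 30 mm along the arm, 18 mm wide, 6 to 40 mm above the plate; inward of it a black pulley, 52 mm across, is centred 88 mm from the axis. Let go while pressed, the arm snaps back.
- max_pointer (a joint): Angle (rad) of the yellow drag pointer, on the same axis above the arm; it stays where left (friction 1 N at its post). 0 = against the counterclockwise side of the resting arm; pushed by the arm it reads the arm's angle within 0.01. Below 0.55 is red on the scale, above is green (within 0.02 of the border either verdict will do); white ticks every 0.05. Starts high in the green, an old reading.
- pointer_post (a point): On the axis of the pointer's upright yellow post, 12 mm thick, 5 to 60 mm above the plate, 185 mm from the pivot axis; this point is 35 mm above the plate. With equal readings it stands 0.085 rad counterclockwise of the arm's centre line. It takes at most 25 N, push or grip. The pointer's bar runs from axis to post 49 to 53 mm above the plate, with a catch hanging just ahead of the blue block.
- needle_tip (a point): Tip of the thin yellow needle at the foot of the pointer, over the scale: 213 mm from the axis, 6 mm above the plate. The scale is the curved band 206 to 226 mm from the axis.
- verdict_track: Fixed grey track 170 x 60 x 14 mm on the bench, origin at the centre of its underside; x runs along it from its red end (-x) to its green end (+x).
- verdict_slide (a joint): Position (m) of the white slider along the track: -0.045 hard at the red end, +0.045 hard at the green end, starts near the middle; friction 1.5 N. Fully home is within 7 mm of the end.
- verdict_knob (a point): Centre of the white slider block, 20 mm along the track, 34 mm across, from 15 to 51 mm above the bench; the point is 33 mm above the bench.
- spare_pulley: Bystander: loose black pulley 48 mm across, 22 mm high, lying on a corner of the plate. Origin at the centre of its underside.
- stock_bin: Bystander: loose yellow picking bin 80 x 140 x 55 mm. Origin at the centre of its underside.
- spray_can: Bystander: loose spray can 66 mm across, 170 mm high. Origin at the centre of its underside.
- abrasive_roll: Bystander: loose brown roll 90 mm across, 50 mm high. Origin at the centre of its underside.

How it is judged:
On the way, in this order (a step that is already met when the one before it is completed fails the run):
1. the pointer is slid back against the resting arm (reading below 0.05 rad, arm at rest) (value of joint max_pointer below 0.05 rad and value of joint tensioner_arm below 0.03 rad), for 0.1 s.
2. the arm is pressed firmly on its hidden stop (at least 12 N at the stop inside the cover, about 3 N beyond the spring at the block) (contact force between tensioner_cover and tensioner_arm above 12 N and value of joint tensioner_arm above 0.36 rad), for 0.3 s.
3. the arm is back at rest (value of joint tensioner_arm below 0.04 rad), for 0.1 s.
4. the verdict slider is pushed home at the end that the reading calls for (((value of joint max_pointer above 0.53 rad and value of joint verdict_slide above 0.038 m) or (value of joint max_pointer below 0.57 rad and value of joint verdict_slide below -0.038 m))), for 0.1 s.
At the end, for the whole second after the job is handed in: The arm is back at rest (below 0.04 rad), the pointer stands where the arm left it at the stop (between 0.36 and 0.79 rad), and the verdict slider is within 7 mm of its green end if the pointer reads above 0.55 rad, of its red end if below (either within 0.02 rad of 0.55) (value of joint tensioner_arm below 0.04 rad and value of joint max_pointer between 0.36 and 0.79 rad and ((value of joint max_pointer above 0.53 rad and value of joint verdict_slide above 0.038 m) or (value of joint max_pointer below 0.57 rad and value of joint verdict_slide below -0.038 m))); the robot touches nothing.
It fails at once if the arm is forced: more than 25 N between fingers and arm (contact force between the fingers and tensioner_arm above 25 N).
It fails at once if the pointer is forced: more than 25 N between fingers and pointer (contact force between the fingers and max_pointer above 25 N).
It fails at once if the arm snaps back (faster than 2.5 rad/s) (velocity of joint tensioner_arm below -2.5 rad/s).
It fails at once if the robot itself moves the pointer up the scale (contact force between the fingers and max_pointer above 0.5 N and velocity of joint max_pointer above 0.05 rad/s and value of joint max_pointer above 0.1 rad).
It fails at once if a bystander is moved more than 30 mm (distance of any of spare_pulley, stock_bin, spray_can, abrasive_roll from where it was at the start of the episode above 0.03 m).
It also fails if it takes over 72 s, if anything falls off the work surface, if the arm or the gripper's body presses on something with over 40 N, if the wrist force passes 120 N, or if a joint passes its speed limit or range.

## Robot

A 7-joint arm with a two-finger parallel gripper is mounted at the origin on the work surface. World frame = base frame: x ahead of the robot, y to its left, z up, the work surface at z = 0. Lengths are in m, angles in rad, forces in N, time in s.
With the tool pointing down it reaches from about 0.425 to 0.925 m from the base axis. Payload 6.8 kg.
Tool frame: the origin (TCP) lies on the mounting face of the last link; the fingertips stand 173 mm ahead of it and the grasp point (between the pads) lies 155 mm ahead of it; z points along the fingers, y is the line along which they close (so a half turn about z gives the same grasp; the last joint's range is limited). The gripper opens to 85 mm and grips with 20 to 120 N. Pads are 22 mm wide; open, the fingers measure 114 mm over their backs; the gripper's body (76 mm by 85 mm) begins 54 mm behind the grasp point. The pads swing forward as they close: fully open they stand 13 mm farther back than shut.
Start: joints at [1.167, 0.477, 0.022, 1.555, -0.011, 1.109, -0.083], TCP at [0.197, -0.646, 0.405] pointing down, gripper open.
Joint ranges: [-2.96, 2.96], [-0.34, 2.1], [-1.41, 1.46], [0.24, 2.44], [-1.37, 4.51], [0.17, 1.92], [-2.96, 2.96]. Speed limits (rad/s): [2.39, 2.39, 3.14, 3.14, 3.14, 3.14, 3.14].

## Interface

Orientations are given as a unit quaternion [w, x, y, z].
In Python, from station import bot gives the robot as it stands. The module is installed in compiled form; this text tells all that it offers.
- The arm moves only by the shell command python3 -m pendant 'ROWS' [FORCE]. ROWS is JSON, a list of rows, each a list of 5 numbers: the finger opening in m, from 0 to 0.0854, then the shift along the tool's x, y, z in m, then the turn about the tool's z in degrees. In form: [[jaw, x, y, z, yaw], ...]. A call has 1 to 12 rows; each row shifts and turns the commanded pose from where the row before left it, along the tool's axes as they then stand; what a row does not reach is not made up. A row lasts 1/12 s, in which the tool goes at most 41.7 mm and 7.16 degrees, less where a joint would pass 70% of its speed; a pose out of reach is approached as far as the arm can. A call with a gripper value outside its range is refused whole. The fingers move at their own pace and stop on an object; FORCE is the grip in N (left out, the last holds). Time passes only in rows, so rows that do not move let the fingers close. It gives the time, the measured TCP pose, the force, the opening and the grip force at its end, in the units of the state.
- bot.get_obs(): the state, without advancing time (a new reading comes with each control period).
- bot.read_camera(name): name is "scene" or "top" or "wrist"; returns (picture, depth): 384x512x3 uint8, blue, green, red; 384x512 float32, m along the optical axis (not along the pixel's ray), 0 where there is no reading.
- bot.camera_model(name): a dict with "intrinsics" (3x3 intrinsics, pixels), "R" (3x3) and "t" (3): a world point X has camera coordinates R X + t. Camera axes: x right, y down, z forward; pixel columns grow to the right and rows downward; lengths in m; the calibration is good to about 2 mm. A picture is of the moment at which its call begins: read the wrist's pose just before it. camera_model takes no time and is no camera call; for the wrist camera it gives the pose at the moment of the call.
- bot.hand_in(): hands the job in; it is judged then, once.
Trained networks look in the newest picture that a camera, given by its name, has taken for a name from the list of things; names that differ only in an ending like _2 or _b are one class to them, and where a whole thing is asked for, a point or a joint stands for the part that bears it (a point fixed in the world has none). Each returns a list of dicts, best first, with "score" (0 to 1); they miss things now and then, are a little off and sometimes report something else, mostly with a low value. They report only what shows in the picture. A call takes as long as a camera call.
- bot.boxes_of(name, camera): "at" ([column, row] in pixels, amid what is visible of it).
- bot.trace(name, camera): "mask" (384x512 bool, what is visible of it) and "at" ([column, row] in pixels, amid what is visible of it).
- bot.pinpoint(name, camera): "at" ([column, row] in pixels: a listed point, or the origin of a listed thing).
The state is a dict: "t": time; "q": joint angles; "joint_vel": joint speeds; "joint_torque": joint torques, N m; "eef_pos": TCP position; "tool_rot": TCP orientation; "contact_force": force on the tool from outside, world axes, zero at the start; "torque": the same for the moment, N m; "gripper_width": opening from 0.0 (shut) to 1.0 (fully open); "grasp_force": force on a finger pad.
Only numpy, scipy, OpenCV 4.12 (cv2) and the standard library are available. Lean on these libraries where they do the work, as an engineer would, in place of code of your own. Each camera call takes 0.05 s, during which the arm holds its last target. There are 200 camera calls.

## Working session

There is one attempt and no reset: what is moved stays moved. The work goes in short steps, Python scripts to look and compute and a shell command to move; the robot and the scene stay as the last step left them, time stands still between calls to the robot, and variables do not carry over. Pictures are saved under pics/ and viewed, at most 10 in all, crops included, and the job is handed in when it is done.

```bash
mkdir -p pics
cat > h.py <<'E'
import numpy as np, cv2
from station import bot
from scipy.spatial.transform import Rotation as Ro
def ray(cam,uv,m=None):
    m=m or bot.camera_model(cam);K=np.array(m["intrinsics"]);R=np.array(m["R"]);t=np.array(m["t"])
    d=R.T@np.linalg.inv(K)@np.array([uv[0],uv[1],1.0]);return -R.T@t,d
def atz(cam,uv,z,m=None):
    o,d=ray(cam,uv,m);return o+d*(z-o[2])/d[2]
def px(cam,X,m=None):
    m=m or bot.camera_model(cam);c=np.array(m["R"])@X+np.array(m["t"]);p=np.array(m["intrinsics"])@c;return p[:2]/p[2]
def st():
    o=bot.get_obs();w,x,y,z=o["tool_rot"];R=Ro.from_quat([x,y,z,w]).as_matrix();return o,np.array(o["eef_pos"]),R
E
python3 - <<'E'
from h import *
np.set_printoptions(precision=3,suppress=True)
for c in ["top","scene"]:
    p,d=bot.read_camera(c);cv2.imwrite(f"pics/{c}0.png",p)
    for n,z in [("test_plate",0),("tensioner_cover",.012),("push_face",.035),("pointer_post",.047),("needle_tip",.018),("verdict_track",0),("verdict_knob",.033),("spare_pulley",.012),("stock_bin",0),("spray_can",0),("abrasive_roll",0)]:
        r=bot.pinpoint(n,c)
        print(c,n,[(np.round(a["at"]),round(a["score"],2),atz(c,a["at"],z)) for a in r[:2]])
o,p,R=st();print(o["t"],p,R)
E
```

```text
top test_plate [(array([245., 222.]), 0.57, array([ 0.489, -0.004,  0.   ]))]
top tensioner_cover [(array([256., 253.]), 0.86, array([ 0.402, -0.033,  0.012]))]
top push_face [(array([276., 200.]), 0.9, array([ 0.544, -0.092,  0.035]))]
top pointer_post [(array([218., 200.]), 0.71, array([0.547, 0.067, 0.047]))]
top needle_tip [(array([208., 192.]), 0.73, array([0.576, 0.098, 0.018]))]
top verdict_track [(array([146., 227.]), 0.8, array([0.481, 0.279, 0.   ]))]
top verdict_knob [(array([169., 140.]), 0.73, array([0.729, 0.208, 0.033])), (array([147., 226.]), 0.66, array([0.48 , 0.265, 0.033]))]
top spare_pulley [(array([220., 264.]), 0.49, array([0.375, 0.065, 0.012])), (array([208., 193.]), 0.25, array([0.573, 0.098, 0.012]))]
top stock_bin [(array([382., 233.]), 0.93, array([ 0.447, -0.387,  0.   ]))]
top spray_can [(array([371., 157.]), 0.78, array([ 0.665, -0.375, -0.   ]))]
top abrasive_roll [(array([170., 138.]), 0.93, array([0.746, 0.214, 0.   ])), (array([222., 261.]), 0.66, array([0.381, 0.063, 0.   ]))]
scene test_plate [(array([246., 171.]), 0.98, array([ 0.499, -0.013,  0
[... 325 characters left out ...]
170.]), 0.74, array([ 0.526, -0.047,  0.047]))]
scene needle_tip [(array([291., 158.]), 0.97, array([0.574, 0.09 , 0.018]))]
scene verdict_track [(array([302., 119.]), 0.88, array([0.479, 0.269, 0.   ]))]
scene verdict_knob [(array([301., 107.]), 0.41, array([0.465, 0.278, 0.033]))]
scene spare_pulley [(array([231., 132.]), 0.67, array([0.367, 0.071, 0.012]))]
scene stock_bin [(array([112., 252.]), 0.93, array([ 0.444, -0.395, -0.   ]))]
scene spray_can [(array([174., 306.]), 0.61, array([ 0.645, -0.386,  0.   ]))]
scene abrasive_roll [(array([361., 167.]), 0.88, array([0.728, 0.199, 0.   ]))]
1.2 [ 0.197 -0.646  0.405] [[ 0.957  0.291 -0.   ]
 [ 0.291 -0.957 -0.   ]
 [-0.     0.    -1.   ]]
```

Run:
```python
import cv2
a=cv2.imread('pics/top0.png')[100:300,110:410];cv2.imwrite('pics/top0c.png',cv2.resize(a,(780,520),interpolation=cv2.INTER_CUBIC))
```

```text
(no output)
```

View pics/top0c.png

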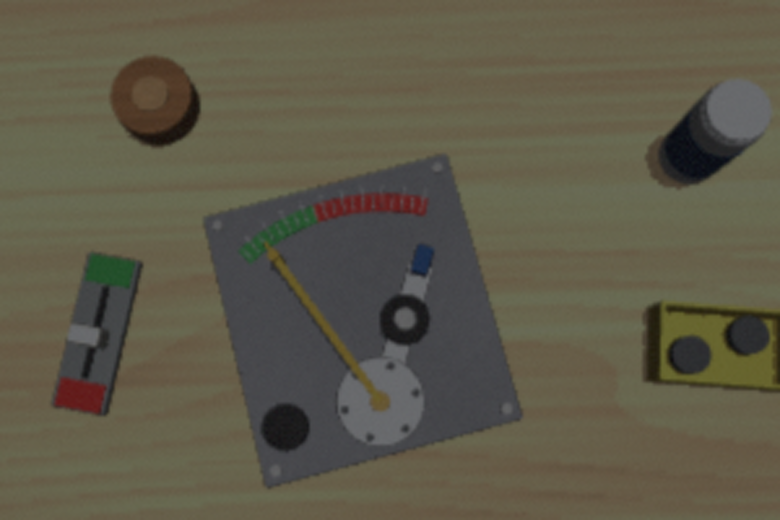

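View pics/scene0.png

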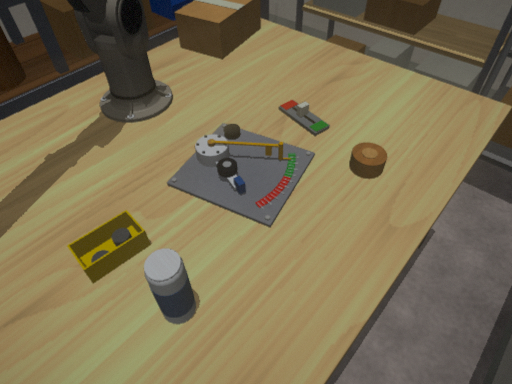

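The top picture shows the pivot at crop (380,400), the arm towards (423,260), the pointer at (270,250) in the green, and the track with its green end away from the robot. I'll go over the plate for a closer look.

```bash
python3 -m pendant '[[0,0.026,-0.0287,0,0],[0,0.026,-0.0287,0,0],[0,0.026,-0.0287,0,0],[0,0.026,-0.0287,0,0],[0,0.026,-0.0287,0,0],[0,0.026,-0.0287,0,0],[0,0.026,-0.0287,0,0],[0,0.026,-0.0287,0,0],[0,0.026,-0.0287,0,0],[0,0.026,-0.0287,0,0],[0,0.026,-0.0287,0,0],[0,0.026,-0.0287,0,0]]' 20
python3 -m pendant '[[0,0.026,-0.0287,0,0],[0,0.026,-0.0287,0,0],[0,0.026,-0.0287,0,0],[0,0.026,-0.0287,0,0],[0,0.026,-0.0287,0,0],[0,0.026,-0.0287,0,0],[0,0,0,0,0],[0,0,0,0,0]]'
cat > look.py <<'E'
from h import *
import sys
np.set_printoptions(precision=4,suppress=True)
m=bot.camera_model("wrist");p,d=bot.read_camera("wrist");cv2.imwrite(sys.argv[1],p)
print("cam",-np.array(m["R"]).T@np.array(m["t"]))
for n,z in [("tensioner_cover",.012),("push_face",.035),("pointer_post",.047),("needle_tip",.018),("verdict_knob",.033),("verdict_track",0),("spare_pulley",.012)]:
    print(n,[(np.round(a["at"]),round(a["score"],2),atz("wrist",a["at"],z,m)) for a in bot.pinpoint(n,"wrist")[:2]])
o,p,R=st();print(o["t"],p,R[:,0],np.array(o["q"]),o["gripper_width"],np.array(o["contact_force"]))
E
python3 look.py pics/w1.png
```

```text
t: 2.2
eef_pos: [0.3952, -0.2235, 0.4051]
tool_rot: [0.0, 0.989, 0.147, 0.0]
contact_force: [0.8, 0.0, 0.1]
gripper_width: 0.0
grasp_force: 0.0
t: 2.87
eef_pos: [0.4945, -0.0127, 0.4049]
tool_rot: [-0.0, 0.989, 0.15, 0.0]
contact_force: [0.6, -0.4, -0.8]
gripper_width: 0.0
grasp_force: 0.0
cam [0.5688 0.012  0.3741]
tensioner_cover [(array([244., 237.]), 0.9, array([ 0.3955, -0.0324,  0.012 ])), (array([191.,  97.]), 0.33, array([0.5475, 0.078 , 0.012 ]))]
push_face [(array([325., 150.]), 0.82, array([ 0.538 , -0.0861,  0.035 ]))]
pointer_post [(array([190.,  97.]), 0.56, array([0.5496, 0.0725, 0.047 ]))]
needle_tip [(array([188.,  69.]), 0.6, array([0.5756, 0.0867, 0.018 ]))]
verdict_knob []
verdict_track [(array([ 22., 104.]), 0.76, array([0.4787, 0.2717, 0.    ]))]
spare_pulley [(array([170., 230.]), 0.8, array([0.3753, 0.0645, 0.012 ]))]
3.2667 [ 0.4936 -0.016   0.4048] [ 0.9571  0.2898 -0.    ] [ 0.2769  0.2083 -0.4211  1.9554  0.1012  0.9979 -1.4678] -0.0007669997649231653 [-0.1948  0.0259  0.0034]
```

Run:
```python
import cv2
a=cv2.imread('pics/w1.png');cv2.imwrite('pics/w1b.png',cv2.resize(a,(780,585),interpolation=cv2.INTER_CUBIC))
from h import *
m=bot.camera_model("wrist");p,d=bot.read_camera("wrist")
K=np.array(m["intrinsics"]);R=np.array(m["R"]);t=np.array(m["t"])
v,u=np.mgrid[0:384,0:512]
X=(np.stack([(u-K[0,2])/K[0,0]*d,(v-K[1,2])/K[1,1]*d,d],-1)-t)@R
ok=d>0
cov=ok&(abs(X[...,2]-.054)<.006)&(np.hypot(X[...,0]-.40,X[...,1]+.034)<.07)
pts=X[cov][:,:2].astype(np.float32);c,r=cv2.minEnclosingCircle(pts);print("cover",c,r,pts.mean(0),len(pts),np.median(X[cov][:,2]))
hsv=cv2.cvtColor(p,cv2.COLOR_BGR2HSV)
bl=(hsv[...,0]>100)&(hsv[...,0]<130)&(hsv[...,1]>120)&ok&(X[...,2]>.045)&(X[...,2]<.06)
pts=X[bl][:,:2].astype(np.float32);print("block",cv2.minAreaRect(pts),len(pts))
ye=(hsv[...,0]>15)&(hsv[...,0]<32)&(hsv[...,1]>150)&ok&(X[...,2]>.058)&(X[...,2]<.075)&(np.hypot(X[...,0]-.40,X[...,1]+.034)<.23)
pts=X[ye][:,:2].astype(np.float32);print("bar",cv2.minAreaRect(pts),len(pts),cv2.fitLine(pts,cv2.DIST_L2,0,.01,.01).ravel())
hi=ye&(X[...,2]>.068);print("post",X[hi].mean(0) if hi.any() else 0)
```

```text
cover (0.41091784834861755, -0.03772948682308197) 0.05854154750704765 [ 0.41775838 -0.02539803] 1890 0.05349366831836983
block ((0.5421785712242126, -0.08071902394294739), (0.017320364713668823, 0.027830349281430244), 72.75320434570312) 441
bar ((0.48014625906944275, 0.026203017681837082), (0.17520728707313538, 0.011834308505058289), 34.01454544067383) 1235 [0.8230785  0.5679276  0.49281642 0.03336049]
post [0.54834782 0.07190377 0.07173624]
```

View pics/w1b.png

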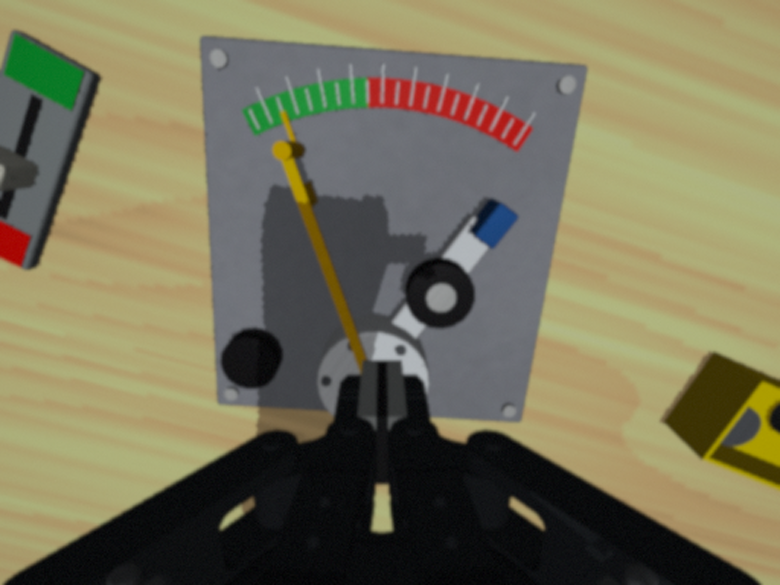

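The wrist view shows the pointer at (285,150) with its needle at (285,115) in the green, and the blue block at (495,225). From depth, the pivot is at about (0.396,-0.035), the arm at -17.2° and the post at 35.1°. I'll go to the counterclockwise side of the post.

```bash
python3 -m pendant '[[0,0.0223,-0.0328,0,0],[0,0.0223,-0.0328,0,0],[0,0.0223,-0.0328,0,0],[0,0,0,0.035,-7.04],[0,0,0,0.035,-7.04],[0,0,0,0.035,-7.04],[0,0,0,0.035,-7.03],[0,0,0,0,0],[0,0,0,0,0]]'
cat > pol.py <<'E'
from h import *
P=np.array([.396,-.0353])
o,p,R=st();v=p[:2]-P;a=np.degrees(np.arctan2(v[1],v[0]));f=np.array(o["contact_force"]);y=R[:,1]
print("t %.2f r %.4f ang %.2f z %.4f yaw %.2f  F %s Fy %.2f Fx %.2f q7 %.2f"%(o["t"],np.hypot(*v),a,p[2],np.degrees(np.arctan2(R[1,0],R[0,0])),np.round(f,1),f@y,f@R[:,0],o["q"][6]))
E
python3 pol.py
python3 - <<'E'
from h import *
p,d=bot.read_camera("scene");cv2.imwrite("pics/s2.png",cv2.resize(p[70:240,140:340],(800,680))[:600])
E
```

```text
t: 4.07
eef_pos: [0.5287, 0.098, 0.2637]
tool_rot: [-0.001, 0.924, 0.382, -0.002]
contact_force: [0.5, 0.3, 0.9]
gripper_width: -0.001
grasp_force: 0.0
t 4.07 r 0.1881 ang 45.14 z 0.2637 yaw 44.87  F [0.5 0.3 0.9] Fy 0.14 Fx 0.63 q7 -1.39
```

View pics/s2.png

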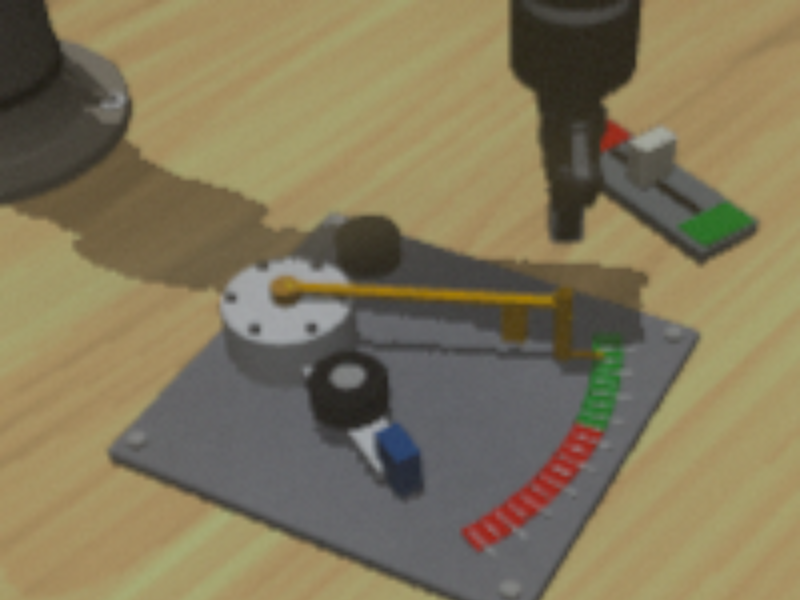

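```bash
python3 -m pendant '[[0,0,0,0.025,0],[0,0,0,0.025,0],[0,0,0,0,0],[0,0,0.0033,0,1],[0,0,0.0033,0,1],[0,0,0.0033,0,1],[0,0,0.0033,0,1],[0,0,0.0033,0,1],[0,0,0.0033,0,1],[0,0,0,0,0]]' >/dev/null; python3 pol.py
python3 -m pendant '[[0,0,0.0049,0,1.5],[0,0,0.0049,0,1.5],[0,0,0.0049,0,1.5],[0,0,0.0049,0,1.5],[0,0,0.0049,0,1.5],[0,0,0.0049,0,1.5],[0,0,0.0049,0,1.5],[0,0,0.0049,0,1.5],[0,0,0,0,0]]'>/dev/null;  python3 pol.py
```

```text
t 4.95 r 0.1891 ang 38.88 z 0.2151 yaw 38.96  F [ 0.1  0.9 -0.1] Fy -0.64 Fx 0.71 q7 -1.49
t 5.70 r 0.1893 ang 26.83 z 0.2146 yaw 26.89  F [-0.4 -0.   0.4] Fy -0.15 Fx -0.39 q7 -1.59
```

```bash
cat > ptr.py <<'E'
from h import *
P=np.array([.396,-.0353])
for c in ["top","scene","wrist"]:
    m=bot.camera_model(c);bot.read_camera(c)
    for n,z in [("pointer_post",.047),("needle_tip",.018),("push_face",.035)]:
        for a in bot.pinpoint(n,c)[:1]:
            X=atz(c,a["at"],z,m)[:2]-P; print(c,n,round(a["score"],2),"r %.3f ang %.1f"%(np.hypot(*X),np.degrees(np.arctan2(X[1],X[0]))))
E
python3 ptr.py
```

```text
top push_face 0.54 r 0.154 ang -20.4
scene pointer_post 0.7 r 0.188 ang 20.6
scene needle_tip 0.98 r 0.221 ang 22.9
scene push_face 0.89 r 0.150 ang -21.7
wrist pointer_post 0.66 r 0.185 ang 20.9
wrist needle_tip 0.87 r 0.215 ang 21.1
```

```bash
python3 -m pendant '[[0,0,0.0049,0,1.5],[0,0,0.0049,0,1.5],[0,0,0.0049,0,1.5],[0,0,0.0049,0,1.5],[0,0,0.0049,0,1.5],[0,0,0.0049,0,1.5],[0,0,0.0049,0,1.5],[0,0,0.0049,0,1.5],[0,0,0.0049,0,1.5]]'>/dev/null;  python3 pol.py
python3 -m pendant '[[0,0,0.0049,0,1.5],[0,0,0.0049,0,1.5],[0,0,0.0049,0,1.5],[0,0,0.0049,0,1.5],[0,0,0.0049,0,1.5],[0,0,0.0049,0,1.5],[0,0,0.0049,0,1.5],[0,0,0.0049,0,1.5],[0,0,0.0033,0,1],[0,0,0,0,0],[0,0,0,0,0]]'>/dev/null;  python3 pol.py; python3 ptr.py
```

```text
t 7.05 r 0.1897 ang 13.78 z 0.2147 yaw 13.45  F [-1.4  1.   0.2] Fy -1.34 Fx -1.16 q7 -1.70
t 7.97 r 0.1902 ang 0.99 z 0.2148 yaw 0.58  F [-0.4 -0.2  0. ] Fy 0.17 Fx -0.45 q7 -1.81
scene pointer_post 0.87 r 0.183 ang -2.9
scene needle_tip 0.79 r 0.224 ang -3.8
scene push_face 0.93 r 0.146 ang -22.6
wrist pointer_post 0.97 r 0.186 ang -5.4
wrist needle_tip 0.78 r 0.214 ang -5.3
```

```bash
python3 -m pendant '[[0,0,0.0033,0,1],[0,0,0.0033,0,1],[0,0,0.0033,0,1],[0,0,0.0033,0,1],[0,0,0.0016,0,0.5],[0,0,0.0016,0,0.5],[0,0,0,0,0],[0,0,0,0,0]]'>/dev/null;  python3 pol.py; python3 ptr.py
```

```text
t 9.23 r 0.1900 ang -3.92 z 0.2147 yaw -4.42  F [ 0.2 -0.2 -0.1] Fy 0.15 Fx 0.20 q7 -1.86
scene pointer_post 0.52 r 0.185 ang -9.8
scene needle_tip 0.77 r 0.225 ang -9.2
scene push_face 0.77 r 0.146 ang -22.0
wrist pointer_post 0.61 r 0.186 ang -9.8
wrist needle_tip 0.58 r 0.214 ang -9.9
```

```bash
for k in 1; do python3 -m pendant '[[0,0,0.0008,0,0.25],[0,0,0.0008,0,0.25],[0,0,0.0008,0,0.25],[0,0,0.0008,0,0.25],[0,0,0.0008,0,0.25],[0,0,0,0,0]]'|grep force;  python3 pol.py; done
python3 -m pendant '[[0,0,0.0005,0,0],[0,0,0.0005,0,0],[0,0,0.0005,0,0],[0,0,0,0,0]]' >/dev/null;  python3 pol.py
```

```text
contact_force: [0.1, 1.3, -0.6]
grasp_force: 0.4
t 10.33 r 0.1900 ang -5.09 z 0.2147 yaw -5.68  F [ 0.1  1.3 -0.6] Fy -1.34 Fx -0.03 q7 -1.87
t 10.67 r 0.1899 ang -5.53 z 0.2147 yaw -5.66  F [ 0.4  1.1 -0.1] Fy -1.16 Fx 0.28 q7 -1.86
```

```bash
python3 -m pendant '[[0,0,0.0005,0,0],[0,0,0.0005,0,0],[0,0,0.0005,0,0],[0,0,0,0,0]]' >/dev/null;  python3 pol.py
python3 -m pendant '[[0,0,0.0005,0,0],[0,0,0.0005,0,0],[0,0,0,0,0]]' >/dev/null;  python3 pol.py;python3 ptr.py
```

```text
t 11.00 r 0.1899 ang -6.00 z 0.2147 yaw -5.66  F [-0.8  1.1  0.2] Fy -1.06 Fx -0.94 q7 -1.86
t 11.25 r 0.1899 ang -6.28 z 0.2147 yaw -5.66  F [-1.   1.7  0.7] Fy -1.55 Fx -1.21 q7 -1.86
top pointer_post 0.2 r 0.099 ang 100.0
scene pointer_post 0.66 r 0.187 ang -12.1
scene needle_tip 0.7 r 0.214 ang -10.6
scene push_face 0.68 r 0.155 ang -21.2
wrist pointer_post 0.83 r 0.185 ang -11.8
wrist needle_tip 0.84 r 0.212 ang -12.2
```

```bash
for k in 1 ; do python3 -m pendant '[[0,0,0.0005,0,0],[0,0,0.0005,0,0],[0,0,0,0,0]]' >/dev/null;  python3 pol.py; done
python3 -m pendant '[[0,0,0.0005,0,0],[0,0,0.0005,0,0],[0,0,0,0,0]]' >/dev/null;  python3 pol.py
```

```text
t 12.10 r 0.1900 ang -6.55 z 0.2147 yaw -5.65  F [-0.1  0.1 -0.1] Fy -0.12 Fx -0.11 q7 -1.86
t 12.35 r 0.1899 ang -6.81 z 0.2147 yaw -5.65  F [ 0.   1.5 -0.7] Fy -1.49 Fx -0.14 q7 -1.86
```

```bash
python3 -m pendant '[[0,0,0.0005,0,0],[0,0,0.0005,0,0],[0,0,0,0,0]]' >/dev/null;  python3 pol.py
python3 -m pendant '[[0,0,0.0005,0,0],[0,0,0,0,0],[0,0,0,0,0]]' >/dev/null;  python3 pol.py; python3 ptr.py
```

```text
t 12.60 r 0.1899 ang -6.92 z 0.2147 yaw -5.61  F [-0.2  4.7 -0.6] Fy -4.66 Fx -0.70 q7 -1.85
t 12.85 r 0.1899 ang -6.97 z 0.2147 yaw -5.60  F [-1.1  5.  -0.2] Fy -4.88 Fx -1.62 q7 -1.85
top push_face 0.44 r 0.097 ang 100.0
scene pointer_post 0.59 r 0.189 ang -13.5
scene needle_tip 0.82 r 0.221 ang -12.1
scene push_face 0.58 r 0.144 ang -21.8
wrist pointer_post 0.93 r 0.186 ang -12.9
wrist needle_tip 0.76 r 0.214 ang -12.6
```

```bash
python3 -m pendant '[[0,0,-0.005,0,0],[0,0,-0.01,0,0],[0,0,0,-0.035,0],[0,0,0,-0.035,0],[0,-0.0158,0.0254,0,0],[0,-0.0158,0.0254,0,0],[0,-0.0158,0.0254,0,0],[0,0,0,0,6],[0,0,0,0,5.9],[0,0,0,0,0],[0,0,0,0,0]]'>/dev/null;  python3 pol.py; python3 ptr.py
python3 - <<'E'
from h import *
P=np.array([.396,-.0353]);o,p,R=st();v=np.append(p[:2]-P,0);print("tool coords",v@R[:,0],v@R[:,1])
p,d=bot.read_camera("wrist");cv2.imwrite("pics/w3.png",p)
E
```

```text
t 14.37 r 0.1575 ang -30.60 z 0.2849 yaw -17.37  F [ 0.2  0.8 -0.5] Fy -0.80 Fx -0.06 q7 -1.89
top pointer_post 0.49 r 0.190 ang -13.1
top push_face 0.83 r 0.157 ang -19.5
scene pointer_post 0.69 r 0.186 ang -10.8
scene needle_tip 0.61 r 0.220 ang -10.0
scene push_face 0.93 r 0.143 ang -19.1
wrist pointer_post 0.79 r 0.187 ang -12.2
wrist needle_tip 0.94 r 0.214 ang -12.7
wrist push_face 0.97 r 0.153 ang -20.1
tool coords 0.15323894571757143 0.03587866555920274
```

View pics/w3.png

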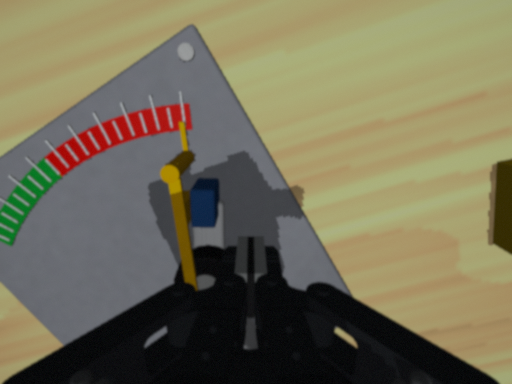

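The wrist view shows the pointer post (172,172) against the block (205,203), the needle (183,125) at the red low end, and the fingers (250,255) clear on the block's clockwise side. I'll descend and make contact.

```bash
python3 -m pendant '[[0,0,0,0.03,0],[0,0,0,0.03,0],[0,0,0,0.0255,0],[0,0,-0.003,0,0],[0,0,-0.003,0,0],[0,0,-0.0015,0,0],[0,0,-0.0015,0,0],[0,0,-0.0015,0,0],[0,0,0,0,0],[0,0,0,0,0]]'>/dev/null;  python3 pol.py; python3 -m pendant '[[0,0,-0.001,0,0],[0,0,-0.001,0,0],[0,0,-0.001,0,0],[0,0,0,0,0]]'>/dev/null;  python3 pol.py
```

```text
t 15.85 r 0.1556 ang -26.87 z 0.2001 yaw -17.55  F [-0.3  0.6 -0.2] Fy -0.48 Fx -0.42 q7 -1.95
t 16.18 r 0.1551 ang -26.16 z 0.1994 yaw -17.61  F [-1.8 -2.8  3.4] Fy 3.20 Fx -0.84 q7 -1.96
```

```bash
python3 -m pendant '[[0,0.0004,-0.0027,0,-1],[0,0.0004,-0.0027,0,-1],[0,0.0004,-0.0027,0,-1],[0,0.0004,-0.0027,0,-1],[0,0.0004,-0.0027,0,-1],[0,0.0004,-0.0027,0,-1],[0,0,0,0,0]]'>/dev/null;  python3 pol.py; python3 -m pendant '[[0,0.0004,-0.0027,0,-1],[0,0.0004,-0.0027,0,-1],[0,0.0004,-0.0027,0,-1],[0,0.0004,-0.0027,0,-1],[0,0.0004,-0.0027,0,-1],[0,0.0004,-0.0027,0,-1],[0,0,0,0,0]]'>/dev/null;  python3 pol.py; python3 ptr.py
```

```text
t 16.77 r 0.1552 ang -19.71 z 0.1994 yaw -11.47  F [-2.4 -3.6  4.4] Fy 3.99 Fx -1.63 q7 -1.90
t 17.35 r 0.1553 ang -13.78 z 0.1993 yaw -5.50  F [-1.1 -5.3  3.5] Fy 5.36 Fx -0.58 q7 -1.85
top push_face 0.54 r 0.306 ang 75.3
scene pointer_post 0.47 r 0.182 ang 3.3
scene needle_tip 0.7 r 0.218 ang 0.5
scene push_face 0.45 r 0.147 ang -5.6
wrist pointer_post 0.83 r 0.186 ang -0.0
wrist needle_tip 0.55 r 0.214 ang -0.3
wrist push_face 0.59 r 0.152 ang -8.2
```

```bash
python3 -m pendant '[[0,0.0004,-0.0027,0,-1],[0,0.0004,-0.0027,0,-1],[0,0.0004,-0.0027,0,-1],[0,0.0004,-0.0027,0,-1],[0,0.0004,-0.0027,0,-1],[0,0.0004,-0.0027,0,-1],[0,0.0004,-0.0027,0,-1],[0,0.0004,-0.0027,0,-1],[0,0,0,0,0]]'>/dev/null;  python3 pol.py; python3 -m pendant '[[0,0.0002,-0.00135,0,-0.5],[0,0.0002,-0.00135,0,-0.5],[0,0.0002,-0.00135,0,-0.5],[0,0,0,0,0]]'>/dev/null;  python3 pol.py
```

```text
t 18.70 r 0.1555 ang -5.79 z 0.1992 yaw 2.49  F [-1.4 -5.8  4.8] Fy 5.78 Fx -1.70 q7 -1.77
t 19.03 r 0.1555 ang -4.43 z 0.1992 yaw 3.94  F [-1.7 -6.   4.2] Fy 5.84 Fx -2.10 q7 -1.76
```

```bash
python3 -m pendant '[[0,0.0002,-0.00135,0,-0.5],[0,0.0002,-0.00135,0,-0.5],[0,0.0002,-0.00135,0,-0.5],[0,0,0,0,0]]'>/dev/null;  python3 pol.py
```

```text
t 19.37 r 0.1555 ang -2.96 z 0.1993 yaw 5.43  F [-2.7 -7.3  5.6] Fy 7.00 Fx -3.43 q7 -1.75
```

```bash
python3 -m pendant '[[0,0.0002,-0.00135,0,-0.5],[0,0.0002,-0.00135,0,-0.5],[0,0.0002,-0.00135,0,-0.5],[0,0,0,0,0]]'>/dev/null;  python3 pol.py
```

```text
t 19.70 r 0.1555 ang -1.46 z 0.1992 yaw 6.93  F [-1.1 -7.2  5.1] Fy 7.01 Fx -1.95 q7 -1.73
```

```bash
python3 -m pendant '[[0,0.0002,-0.00135,0,-0.5],[0,0.0002,-0.00135,0,-0.5],[0,0.0002,-0.00135,0,-0.5],[0,0,0,0,0]]'>/dev/null;  python3 pol.py
```

```text
t 20.03 r 0.1556 ang 0.02 z 0.1992 yaw 8.43  F [-1.9 -7.4  5.4] Fy 7.05 Fx -2.97 q7 -1.72
```

```bash
python3 -m pendant '[[0,0.0002,-0.00135,0,-0.5],[0,0.0002,-0.00135,0,-0.5],[0,0,0,0,0]]'>/dev/null;  python3 pol.py
```

```text
t 20.28 r 0.1556 ang 0.98 z 0.1992 yaw 9.42  F [-0.4 -8.   5.7] Fy 7.83 Fx -1.75 q7 -1.71
```

```bash
python3 -m pendant '[[0,0.0002,-0.00135,0,-0.5],[0,0.0002,-0.00135,0,-0.5],[0,0.0002,-0.00135,0,-0.5],[0,0,0,0,0]]'>/dev/null;  python3 pol.py
```

```text
t 20.62 r 0.1556 ang 2.47 z 0.1992 yaw 10.92  F [-1.6 -7.7  5.6] Fy 7.26 Fx -3.00 q7 -1.70
```

```bash
python3 -m pendant '[[0,0.0002,-0.00135,0,-0.5],[0,0.0002,-0.00135,0,-0.5],[0,0,0,0,0]]'>/dev/null;  python3 pol.py
```

```text
t 20.87 r 0.1556 ang 3.45 z 0.1992 yaw 11.92  F [-0.3 -8.9  4.5] Fy 8.64 Fx -2.08 q7 -1.69
```

```bash
python3 -m pendant '[[0,0.0002,-0.00135,0,-0.5],[0,0.0002,-0.00135,0,-0.5],[0,0,0,0,0]]'>/dev/null;  python3 pol.py
```

```text
t 21.12 r 0.1556 ang 4.25 z 0.1992 yaw 12.89  F [-1.2 -9.3  5.9] Fy 8.83 Fx -3.22 q7 -1.68
```

```bash
python3 -m pendant '[[0,0.0002,-0.00135,0,-0.5],[0,0.0002,-0.00135,0,-0.5],[0,0,0,0,0]]'>/dev/null;  python3 pol.py
```

```text
t 21.37 r 0.1557 ang 4.98 z 0.1993 yaw 13.85  F [ -0.8 -11.2   4.7] Fy 10.67 Fx -3.47 q7 -1.67
```

```bash
python3 -m pendant '[[0,0.0001,-0.0013,0,-0.5],[0,0,0,0,0]]'>/dev/null;  python3 pol.py
```

```text
t 21.53 r 0.1557 ang 5.31 z 0.1993 yaw 14.32  F [ -0.8 -11.7   3.5] Fy 11.17 Fx -3.63 q7 -1.67
```

```bash
python3 -m pendant '[[0,0.0001,-0.0013,0,-0.3],[0,0.0001,-0.0013,0,-0.3],[0,0,0,0,0]]'>/dev/null;  python3 pol.py
```

```text
t 21.78 r 0.1556 ang 6.03 z 0.1993 yaw 14.88  F [  0.5 -13.9   4.1] Fy 13.57 Fx -3.13 q7 -1.66
```

```bash
python3 -m pendant '[[0,0.0001,-0.0013,0,-0.2],[0,0,0,0,0]]'>/dev/null;  python3 pol.py
```

```text
t 21.95 r 0.1556 ang 6.37 z 0.1994 yaw 15.05  F [  0.7 -15.1   4. ] Fy 14.77 Fx -3.25 q7 -1.66
```

```bash
python3 -m pendant '[[0,0.0,-0.0010,0,0],[0,0,0,0,0],[0,0,0,0,0],[0,0,0,0,0],[0,0,0,0,0],[0,0,0,0,0],[0,0,0,0,0],[0,0,0,0,0],[0,0,0,0,0]]'>/dev/null;  python3 pol.py; python3 ptr.py
```

```text
t 22.70 r 0.1555 ang 6.60 z 0.1993 yaw 15.02  F [  1.7 -14.9   4.1] Fy 14.83 Fx -2.24 q7 -1.66
top pointer_post 0.64 r 0.401 ang 35.1
scene pointer_post 0.54 r 0.200 ang 22.8
scene needle_tip 0.73 r 0.365 ang -80.3
scene push_face 0.74 r 0.155 ang 14.8
wrist pointer_post 0.56 r 0.186 ang 20.1
wrist needle_tip 0.56 r 0.214 ang 20.1
wrist push_face 0.84 r 0.154 ang 12.0
```

```bash
python3 -m pendant '[[0,-0.0004,0.0027,0,1],[0,-0.0004,0.0027,0,1],[0,-0.0004,0.0027,0,1],[0,-0.0004,0.0027,0,1],[0,-0.0004,0.0027,0,1],[0,-0.0004,0.0027,0,1],[0,-0.0004,0.0027,0,1],[0,-0.0004,0.0027,0,1],[0,-0.0004,0.0027,0,1],[0,-0.0004,0.0027,0,1],[0,-0.0004,0.0027,0,1],[0,-0.0004,0.0027,0,1]]'>/dev/null;  python3 pol.py
python3 -m pendant '[[0,-0.0004,0.0027,0,1],[0,-0.0004,0.0027,0,1],[0,-0.0004,0.0027,0,1],[0,-0.0004,0.0027,0,1],[0,-0.0004,0.0027,0,1],[0,-0.0004,0.0027,0,1],[0,-0.0004,0.0027,0,1],[0,-0.0004,0.0027,0,1],[0,-0.0004,0.0027,0,1],[0,-0.0004,0.0027,0,1],[0,-0.0004,0.0027,0,1],[0,-0.0004,0.0027,0,1]]'>/dev/null;  python3 pol.py
```

```text
t 24.30 r 0.1551 ang -4.18 z 0.1993 yaw 3.17  F [-0.3 -5.6  3.3] Fy 5.58 Fx -0.65 q7 -1.77
t 25.30 r 0.1548 ang -16.11 z 0.1993 yaw -8.84  F [ 1.5 -4.4  2.1] Fy 4.13 Fx 2.20 q7 -1.88
```

```bash
python3 -m pendant '[[0,-0.0004,0.0027,0,1],[0,-0.0004,0.0027,0,1],[0,-0.0004,0.0027,0,1],[0,-0.0004,0.0027,0,1],[0,-0.0004,0.0027,0,1],[0,-0.0004,0.0027,0,1],[0,-0.0004,0.0027,0,1],[0,-0.0004,0.0027,0,1],[0,-0.0003,0.0022,0,0.8],[0,0,0.002,0,0],[0,0,0.002,0,0],[0,0,0.002,0,0]]'>/dev/null;  python3 pol.py
python3 -m pendant '[[0,0,0.002,0,0],[0,0,0.002,0,0],[0,0,0.002,0,0],[0,0,0.004,0,0],[0,0,0.004,0,0],[0,0,0,-0.04,0],[0,0,0,-0.04,0],[0,0,0,-0.04,0],[0,0,0,0,0],[0,0,0,0,0]]'>/dev/null;  python3 pol.py; python3 ptr.py
```

```text
t 26.30 r 0.1545 ang -27.04 z 0.1989 yaw -17.50  F [-0.2 -0.6  0.4] Fy 0.65 Fx -0.03 q7 -1.95
t 27.13 r 0.1591 ang -32.20 z 0.3219 yaw -17.59  F [-0.2 -0.5 -0.4] Fy 0.56 Fx -0.08 q7 -1.87
top pointer_post 0.78 r 0.188 ang 19.3
top needle_tip 0.63 r 0.217 ang 20.6
top push_face 0.85 r 0.160 ang -21.4
scene pointer_post 0.82 r 0.191 ang 21.7
scene needle_tip 0.56 r 0.222 ang 19.8
scene push_face 0.58 r 0.142 ang -18.9
wrist pointer_post 0.86 r 0.185 ang 20.2
wrist needle_tip 0.82 r 0.214 ang 19.5
wrist push_face 0.66 r 0.153 ang -20.1
```

```bash
python3 -m pendant '[[0,-0.0156,-0.0328,0,0],[0,-0.0156,-0.0328,0,0],[0,-0.0156,-0.0328,0,0],[0,-0.0156,-0.0328,0,0],[0,-0.0156,-0.0328,0,0],[0,0,0,0,0],[0,0,0,0,0],[0,0,0,0,0]]'>/dev/null; python3 look.py pics/w4.png
python3 - <<'E'
import cv2
from h import *
P=np.array([.396,-.0353])
p=cv2.imread('pics/w4.png');m=bot.camera_model("wrist")
# polar rectification of the scale at z=.018 : columns = reading, rows = radius
A=np.radians(-17.6)
rd=np.linspace(0.3,0.85,1100);rr=np.linspace(.235,.165,400)
g=np.array([[P[0]+r*np.cos(A+.085+a),P[1]+r*np.sin(A+.085+a),.018 if r<.2 or 1 else 0] for r in rr for a in rd])
c=g@np.array(m["R"]).T+np.array(m["t"]);q=c@np.array(m["intrinsics"]).T;q=q[:,:2]/q[:,2:]
uv=q.reshape(400,1100,2).astype(np.float32)
w=cv2.remap(p,uv[...,0],uv[...,1],cv2.INTER_CUBIC);cv2.imwrite("pics/polar.png",cv2.resize(w,(800,300)))
h=cv2.cvtColor(w,cv2.COLOR_BGR2HSV).astype(int)
row=slice(140,160)
hh=h[row]
gr=((hh[...,0]>45)&(hh[...,0]<85)&(hh[...,1]>120)).mean(0);re=(((hh[...,0]<8)|(hh[...,0]>172))&(hh[...,1]>120)).mean(0)
print("red to",rd[re>.5].max() if (re>.5).any() else None,"green from",rd[gr>.5].min() if (gr>.5).any() else None)
ye=((h[...,0]>18)&(h[...,0]<35)&(h[...,1]>140));
for lo,hi in [(80,110),(110,140),(140,170)]:
    cc=ye[lo:hi].mean(0);print(lo,rd[cc>.3].mean() if (cc>.3).any() else None)
E
```

```text
cam [0.5793 0.0372 0.2884]
tensioner_cover [(array([370., 251.]), 0.92, array([ 0.3961, -0.035 ,  0.012 ]))]
push_face [(array([413.,  97.]), 0.58, array([ 0.5384, -0.0878,  0.035 ]))]
pointer_post [(array([261., 103.]), 0.61, array([0.5718, 0.0312, 0.047 ]))]
needle_tip [(array([243.,  75.]), 0.75, array([0.5969, 0.0385, 0.018 ]))]
verdict_knob [(array([ 54., 282.]), 0.89, array([0.4704, 0.277 , 0.033 ]))]
verdict_track [(array([ 71., 257.]), 0.88, array([ 0.4791,  0.2743, -0.    ]))]
spare_pulley [(array([280., 296.]), 0.57, array([0.3706, 0.0699, 0.012 ]))]
28.8 [0.5051 0.0596 0.3192] [ 0.9531 -0.3027  0.    ] [ 0.0082  0.3293 -0.2964  2.0147  0.1303  0.8153 -2.2411] -8.775883124277442e-05 [0.0067 0.455  0.8172]
red to 0.5412192902638763 green from 0.5507279344858963
80 None
110 0.5734986351228389
140 0.5737488626023658
```

View pics/polar.png

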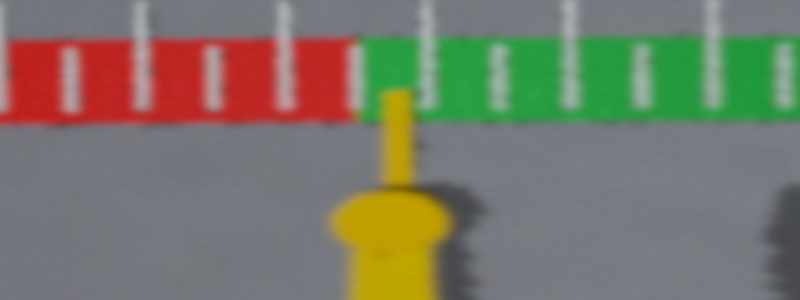

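View pics/w4.png

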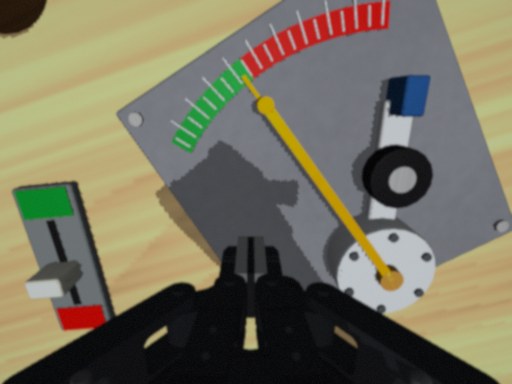

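Polar crop: the needle (398) lies between the border tick at 0.55 (357) and the 0.60 tick (428), so it reads about 0.575 and the verdict is green. In the wrist view the arm is at rest and the slider is at (55,280), with the green end at (45,203).

Run:
```python
import cv2
from h import *
p=cv2.imread('pics/w4.png');m=bot.camera_model("wrist")
h=cv2.cvtColor(p,cv2.COLOR_BGR2HSV).astype(int);u=np.arange(512)[None,:]+0*h[...,0]
bot.read_camera("wrist");tm=bot.trace("verdict_track","wrist")
g=(h[...,0]>45)&(h[...,0]<85)&(h[...,1]>120)&(u<110);r=((h[...,0]<8)|(h[...,0]>172))&(h[...,1]>120)&(u<110)
def cen(k):
    v,uu=np.nonzero(k);X=np.array([atz("wrist",(a,b),.014,m)[:2] for a,b in zip(uu,v)]).astype(np.float32);q=cv2.minAreaRect(X);print(q,len(X));return np.array(q[0])
G,Rr=cen(g),cen(r)
d=G-Rr;L=np.hypot(*d);d/=L;mid=(G+Rr)/2;print("G",G,"R",Rr,"L",L,"dir",np.degrees(np.arctan2(d[1],d[0])),"mid",mid)
w=(h[...,1]<50)&(h[...,2]>110)&(u<110)&(np.arange(384)[:,None]>255)&(np.arange(384)[:,None]<305)
v,uu=np.nonzero(w);X=np.array([atz("wrist",(a,b),.051,m)[:2] for a,b in zip(uu,v)]);print("knob top",X.mean(0),len(X),"s",(X.mean(0)-mid)@d)
print([a["at"] for a in tm][:1])
o,pp,R=st()
ang=np.degrees(np.arctan2(d[1],d[0]));K=mid+d*((X.mean(0)-mid)@d)
T=K-d*.036
dv=np.append(T-pp[:2],0);print("K",K,"target",T,"tool shift",dv@R[:,0],dv@R[:,1],"yaw",-(ang-np.degrees(np.arctan2(R[1,0],R[0,0]))))
```

```text
((0.44092756509780884, 0.2923957407474518), (0.10075518488883972, 0.25623393058776855), 60.37337875366211) 1496
((0.4112951159477234, 0.28819015622138977), (0.05104741081595421, 0.032220564782619476), 77.96241760253906) 1007
G [0.44092757 0.29239574] R [0.41129512 0.28819016] L 0.02992939999128369 dir 8.077754289536385 mid [0.42611134 0.29029295]
knob top [0.47303974 0.25150973] 1694 s 0.04101309881840344
[[62.8, 254.5]]
K [0.46671752 0.29605598] target [0.4310747  0.29099737] tool shift -0.14030329517965948 -0.19788963004750743 yaw -25.66483237872088
```

Run:
```python
import cv2
from h import *
p=cv2.imread('pics/w4.png');m=bot.camera_model("wrist")
h=cv2.cvtColor(p,cv2.COLOR_BGR2HSV).astype(int);u=np.arange(512)[None,:]+0*h[...,0];vv=np.arange(384)[:,None]+0*u
def cen(k,z):
    n,l,s,c=cv2.connectedComponentsWithStats(k.astype(np.uint8));k=l==1+np.argmax(s[1:,4])
    v,uu=np.nonzero(k);X=np.array([atz("wrist",(a,b),z,m)[:2] for a,b in zip(uu,v)]).astype(np.float32);q=cv2.minAreaRect(X);print(q,len(X),s.max(0)[4],[uu.min(),uu.max(),v.min(),v.max()]);return np.array(q[0])
G=cen((h[...,0]>45)&(h[...,0]<85)&(h[...,1]>120)&(u<110)&(vv<230),.014)
Rr=cen(((h[...,0]<8)|(h[...,0]>172))&(h[...,1]>120)&(u<115)&(vv>290),.014)
S=cen((h[...,1]<40)&(h[...,2]>120)&(u<90)&(vv>262)&(vv<305),.051)
d=G-Rr;L=np.hypot(*d);d/=L;ang=np.degrees(np.arctan2(d[1],d[0]));mid=(G+Rr)/2
print("G",G,"R",Rr,L,ang,mid,"S",S,(S-mid)@d)
o,pp,R=st();K=mid+d*((S-mid)@d);T=K-d*.036;dv=np.append(T-pp[:2],0)
print("K",K,"T",T,"shift",dv@R[:,0],dv@R[:,1],"yaw",-(ang-np.degrees(np.arctan2(R[1,0],R[0,0]))))
```

```text
((0.5454844832420349, 0.25979968905448914), (0.050328757613897324, 0.030110953375697136), 78.16981506347656) 1490 195118 [np.int64(15), np.int64(72), np.int64(187), np.int64(219)]
((0.4111018776893616, 0.2885053753852844), (0.051056668162345886, 0.03222426027059555), 77.99957275390625) 1007 195601 [np.int64(57), np.int64(106), np.int64(305), np.int64(329)]
((0.4730783700942993, 0.2730620503425598), (0.03282296285033226, 0.022616760805249214), 77.38005828857422) 636 195968 [np.int64(25), np.int64(63), np.int64(279), np.int64(300)]
G [0.54548448 0.25979969] R [0.41110188 0.28850538] 0.1374143409650077 -12.05782496277268 [0.47829318 0.27415253] S [0.47307837 0.27306205] -0.004871957102513835
K [0.47352871 0.27517028] T [0.43832297 0.28269063] shift -0.13088389610355558 -0.19216125732166817 yaw -5.5292531264118185
```

```bash
python3 -m pendant '[[0,-0.0218,-0.032,0,0],[0,-0.0218,-0.032,0,0],[0,-0.0218,-0.032,0,0],[0,-0.0218,-0.032,0,0],[0,-0.0218,-0.032,0,0],[0,-0.0218,-0.032,0,0],[0,0,0,0,-5.5],[0,0,0,0.03,0],[0,0,0,0.03,0],[0,0,0,0,0],[0,0,0,0,0]]'
python3 - <<'E'
from h import *
o,p,R=st();d=np.array([np.cos(np.radians(-12.06)),np.sin(np.radians(-12.06))]);v=p[:2]-[.4783,.2742];print(v@d,v@[-d[1],d[0]],np.degrees(np.arctan2(R[1,0],R[0,0])))
m=bot.camera_model("wrist");bot.read_camera("wrist")
for a in bot.pinpoint("verdict_knob","wrist")[:1]:
    X=atz("wrist",a["at"],.033,m)[:2]-[.4783,.2742];print("knob",a["score"],X@d,X@[-d[1],d[0]])
E
```

```text
t: 29.82
eef_pos: [0.4377, 0.2824, 0.2583]
tool_rot: [0.001, 0.994, -0.105, -0.001]
contact_force: [0.5, 0.3, 0.3]
gripper_width: 0.0
grasp_force: 0.0
-0.04138670351010948 -0.000499802548689 -12.04708859258967
knob 0.68 -0.004918065578996366 6.68942255971347e-06
```

```bash
python3 -m pendant '[[0,0,0,0.03,0],[0,0,0,0.03,0],[0,0.006,0,0,0],[0,0.006,0,0,0],[0,0.006,0,0,0],[0,0.006,0,0,0],[0,0.006,0,0,0],[0,0.006,0,0,0],[0,0.006,0,0,0],[0,0.006,0,0,0],[0,0.006,0,0,0],[0,0,0,0,0]]' >/dev/null; python3 pol.py
python3 -m pendant '[[0,0.003,0,0,0],[0,0.003,0,0,0],[0,0.002,0,0,0],[0,0,0,0,0]]' >/dev/null; python3 pol.py
cat > kn.py <<'E'
from h import *
o,p,R=st();d=np.array([np.cos(np.radians(-12.06)),np.sin(np.radians(-12.06))]);v=p[:2]-[.4783,.2742];print("tool",v@d)
for c in ["wrist","scene","top"]:
    m=bot.camera_model(c);bot.read_camera(c)
    for a in bot.pinpoint("verdict_knob",c)[:1]:
        X=atz(c,a["at"],.033,m)[:2]-[.4783,.2742];print(c,"knob",a["score"],X@d,X@[-d[1],d[0]])
E
python3 kn.py
```

```text
t 30.92 r 0.3212 ang 72.51 z 0.1993 yaw -12.14  F [0.  0.1 0.1] Fy -0.12 Fx -0.01 q7 -2.66
t 31.25 r 0.3219 ang 71.32 z 0.1991 yaw -12.07  F [-1.1  0.1  0.2] Fy 0.11 Fx -1.11 q7 -2.65
tool 0.021309547661837083
wrist knob 0.79 0.041437862529892434 -0.0006501539325221944
scene knob 0.42 0.026314491532669064 0.006944737114382193
top knob 0.46 0.03462078391041303 -0.004179790979044141
```

Nearly home; I'll press on until the end is felt.

```bash
python3 -m pendant '[[0,0.0015,0,0,0],[0,0.0015,0,0,0],[0,0,0,0,0]]' >/dev/null; python3 pol.py
python3 -m pendant '[[0,0.001,0,0,0],[0,0.001,0,0,0],[0,0,0,0,0]]' >/dev/null; python3 pol.py; python3 kn.py
```

```text
t 31.80 r 0.3224 ang 70.83 z 0.1992 yaw -12.06  F [0.3 0.5 1.1] Fy -0.53 Fx 0.22 q7 -2.65
t 32.05 r 0.3226 ang 70.47 z 0.1992 yaw -12.06  F [-0.6 -0.1  1.1] Fy 0.18 Fx -0.60 q7 -2.65
tool 0.02612639261045867
wrist knob 0.85 0.04613149655347611 -0.0015450089893120351
scene knob 0.54 0.046243631029140975 0.0002174958949399666
top knob 0.63 0.04996335826882447 -0.005885610527054483
```

```bash
python3 -m pendant '[[0,0.001,0,0,0],[0,0.001,0,0,0],[0,0,0,0,0]]' >/dev/null; python3 pol.py
python3 -m pendant '[[0,0.001,0,0,0],[0,0.001,0,0,0],[0,0,0,0,0]]' >/dev/null; python3 pol.py
```

```text
t 32.60 r 0.3229 ang 70.38 z 0.1992 yaw -12.00  F [-5.4  1.1  4.9] Fy 0.04 Fx -5.57 q7 -2.64
t 32.85 r 0.3232 ang 70.29 z 0.1992 yaw -11.95  F [-10.6   1.    9.5] Fy 1.28 Fx -10.66 q7 -2.64
```

Hard against the end. I'll back off, lift, and check everything.

```bash
python3 -m pendant '[[0,-0.006,0,0,0],[0,-0.012,0,0,0],[0,0,0,-0.04,0],[0,0,0,-0.04,0],[0,0,0,-0.04,0],[0,0,0,0,0],[0,0,0,0,0],[0,0,0,0,0]]' >/dev/null; python3 pol.py; python3 kn.py; python3 ptr.py
python3 - <<'E'
from h import *
p,d=bot.read_camera("top");cv2.imwrite("pics/top9.png",cv2.resize(p[100:300,110:410],(780,520),interpolation=cv2.INTER_CUBIC))
E
```

```text
t 33.52 r 0.3207 ang 73.03 z 0.3191 yaw -12.07  F [-0.2  0.4 -0.3] Fy -0.32 Fx -0.30 q7 -2.58
tool 0.011651296247055557
wrist knob 0.63 0.044035870720135324 0.0009380891742281737
scene knob 0.5 0.028197497141936003 -0.3262628343116523
top knob 0.72 -0.05174003582334124 -0.23846754253200136
top pointer_post 0.72 r 0.191 ang 19.0
top needle_tip 0.74 r 0.152 ang -17.5
top push_face 0.79 r 0.156 ang -18.2
scene pointer_post 0.6 r 0.190 ang 22.3
scene needle_tip 0.97 r 0.227 ang 20.0
scene push_face 0.93 r 0.155 ang -23.4
```

View pics/top9.png

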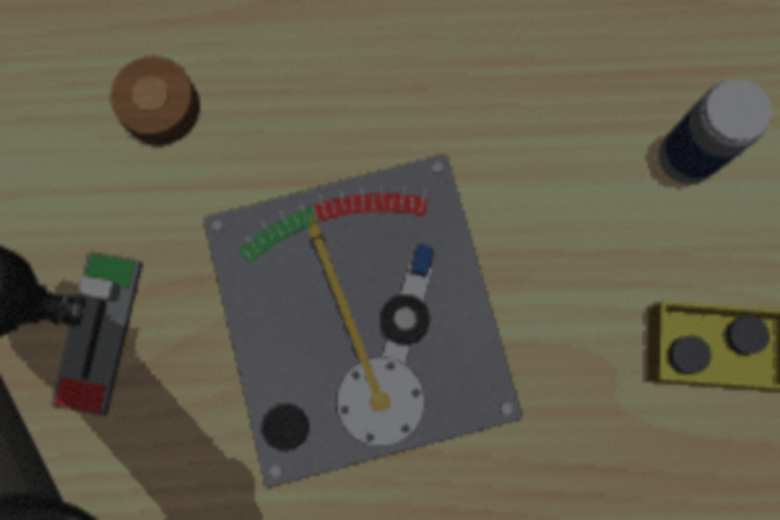

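The top view shows the slider (97,288) at the green end, the pointer (315,228) just in the green, the arm (423,260) at rest, and nothing else moved.

```bash
python3 -c "
from station import bot
print(bot.hand_in())"
```

```text
the job is handed in; nothing more can be done
None
```

The job is handed in, with no verdict shown: the arm was pressed on its stop at about 15 N and eased back to rest, the pointer was left at about 0.575 rad (just into the green), and the slider is hard at its green end.

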